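# Snap the food box's lid shut, corner by corner

### The arm

A 6-joint arm with a two-finger parallel gripper is mounted at the origin on a cart in front of the work surface, level with it; the furniture and walls round the work are solid. World frame = base frame: x ahead of the robot, y to its left, z up, the work surface at z = 0. Lengths are in mm, angles in rad, forces in N, time in s.
With the tool pointing down it reaches from about 350 to 875 mm from the base axis. Payload 4.2 kg.
Tool frame: the origin (TCP) lies between the finger pads; the fingertips stand 17 mm ahead of it and the grasp point (between the pads) lies 2 mm behind it (ctrl.tips_ahead is the distance from the TCP to the fingertips, in mm); z points along the fingers, y is the line along which they close (so a half turn about z gives the same grasp; the last joint's range is limited). The gripper opens to 87 mm and grips with 3 to 60 N. Pads are 19 mm wide; open, the fingers measure 117 mm over their backs; the gripper's body (75 mm by 190 mm) begins 51 mm behind the grasp point.
Start: joints at [1.587, 0.385, 0.008, 0, -1.194, -0.259], TCP at [150.232, 606.654, 239.55] pointing down, gripper open.
Joint ranges: [-3.14, 3.14], [-1.21, 2.06], [-1.07, 1.41], [-3.16, 2.05], [-2.99, -0.16], [-3.1, 3.1]. Speed limits (rad/s): [2.79, 2.79, 3.14, 3.14, 3.14, 3.14].

### API

Orientations are given as a 3x3 rotation matrix whose columns are the frame's x, y, z axes.
In Python, from rig import ctrl gives the robot as it stands. Calls block until the motion is done:
- ctrl.movep(position, orientation): joint-space move of the TCP to a pose.
- ctrl.move_straight(position, rot=None, rate=150): straight line of the TCP; rot=None keeps the orientation; rate is the mean speed in mm/s.
- ctrl.movej(angles): joint-space move.
- ctrl.grip(opening): finger opening in mm; the grip force is fixed at half the most; returns when the fingers have stopped.
- ctrl.dwell(seconds).
- ctrl.ik(position, orientation): joint angles nearest the present ones, or None.
- ctrl.state(): the state.
- ctrl.get_image(name): name is "side" or "top"; returns (picture, depth): 420x560x3 uint8, red, green, blue; 420x560 float32, mm along the optical axis (not along the pixel's ray), 0 where there is no reading.
- ctrl.camera_params(name): a dict with "K" (3x3 intrinsics, pixels), "xyz" and "orientation" of the camera in the world. Camera axes: x right, y down, z forward; pixel columns grow to the right and rows downward; lengths in mm; the calibration is good to about 2 mm. A picture is of the moment at which its call begins. camera_params takes no time and is no camera call.
A pose or a line that the arm cannot do raises ctrl.MotionError and nothing moves.
- ctrl.sign_off(): hands the job in; it is judged then, once.
The state is a dict: "t": time; "joints": joint angles; "qd": joint speeds; "joint_efforts": joint torques, N m; "eef_pos": TCP position; "tcp_rot": TCP orientation; "ft_force": force on the tool from outside, world axes, zero at the start; "moment": the same for the moment, N m; "width": finger opening in mm; "grasp_force": force on a finger pad.
Only numpy, scipy, OpenCV 4.12 (cv2) and the standard library are available. Lean on these libraries where they do the work, as an engineer would, in place of code of your own. Each camera call takes 0.05 s, during which the arm holds its last target. There are 200 camera calls.

### The job

The large clear food box holding a lemon and a garlic bulb has its pale lid on, but the lid's four corners have sprung up. Go round the lid and press each corner down with the fingertips until it clicks and stays flush with the rest of the lid, without bearing down so hard that the plastic could crack. Pinch and lift nothing, leave the box standing where it is and do not disturb the things around it.

Things in the scene. Friction and masses are not known exactly. Their poses are not given: they have to be found in the camera images.
- food_box: the large clear food box, 130 mm (its x) by 170 mm (its y) over the pale lid, 75 mm to the lid top, 0.9 kg, loose; origin at the centre of its underside, z up. The lid cannot come off; each corner is a rounded triangle that bends about a diagonal crease 71 mm long, 27 mm from crease to tip; border flush with shut corners. The smaller shut box behind is not part of the job.
- press_near_left (a point): press point of the lid's near left corner (box's -x, +y): on its upper face, on the diagonal, 18 mm from the crease, 9 mm in from the tip; x points outward. 75 mm above the worktop when shut, 5 to 6 mm higher when sprung up. Pressed straight down it resists with up to about 10 N, gives way after 3 mm, snaps down and holds; at 75 mm it rests on the solid rim
- press_near_right (a point): press point of the lid's near right corner (box's -x, -y): on its upper face, on the diagonal, 18 mm from the crease, 9 mm in from the tip; x points outward. 75 mm above the worktop when shut, 5 to 6 mm higher when sprung up. Pressed straight down it resists with up to about 10 N, gives way after 3 mm, snaps down and holds; at 75 mm it rests on the solid rim
- press_far_left (a point): press point of the lid's far left corner (box's +x, +y): on its upper face, on the diagonal, 18 mm from the crease, 9 mm in from the tip; x points outward. 75 mm above the worktop when shut, 5 to 6 mm higher when sprung up. Pressed straight down it resists with up to about 10 N, gives way after 3 mm, snaps down and holds; at 75 mm it rests on the solid rim
- press_far_right (a point): press point of the lid's far right corner (box's +x, -y): on its upper face, on the diagonal, 18 mm from the crease, 9 mm in from the tip; x points outward. 75 mm above the worktop when shut, 5 to 6 mm higher when sprung up. Pressed straight down it resists with up to about 10 N, gives way after 3 mm, snaps down and holds; at 75 mm it rests on the solid rim
- corner_near_left (a joint): bend of the near left corner section about its crease, rad: 0 flush and clicked shut, 0.29 to 0.38 sprung up; it snaps over at about 0.1 and springs back if released earlier
- corner_near_right (a joint): bend of the near right corner section about its crease, rad: 0 flush and clicked shut, 0.29 to 0.38 sprung up; it snaps over at about 0.1 and springs back if released earlier
- corner_far_left (a joint): bend of the far left corner section about its crease, rad: 0 flush and clicked shut, 0.29 to 0.38 sprung up; it snaps over at about 0.1 and springs back if released earlier
- corner_far_right (a joint): bend of the far right corner section about its crease, rad: 0 flush and clicked shut, 0.29 to 0.38 sprung up; it snaps over at about 0.1 and springs back if released earlier
- tuna_tin: closed round tin, 86 mm across, 40 mm high; origin at the centre of its underside; a bystander
- spice_jar: spice jar with a mustard-coloured cap, 42 mm across, 96 mm high; origin under its centre; a bystander
- salt_shaker: glass salt shaker with a metal top, 44 mm across, 90 mm high; origin under its centre; a bystander
- garlic: loose garlic bulb on the worktop, 53 mm across and high; origin under its centre; a bystander (a second one lies inside the box)
- beaker: plain white beaker, 85 mm across, 96 mm high; origin under its centre; a bystander
- mixer_tap: tall fixed swan-neck tap behind the sink, 0.36 m high, all of it within 0.15 m of this point to the side; it stands to the left of the box, between it and the far left of the worktop: keep the arm clear of it

How it is judged (in metres and radians):
At the end, for the whole second after the job is handed in: all four corner sections are clicked shut (bend under 0.04 rad, about 1 mm at the tip) and the box stands level and still on the worktop within 40 mm of where it stood (value of joint each of corner_near_left, corner_near_right, corner_far_left, corner_far_right below 0.04 rad and distance of food_box from where it was at the start of the episode below 0.04 m and height (world z) of food_box below 0.01 m and angle between food_box's own z axis and vertical below 0.05 rad and linear speed of food_box below 0.02 m/s); the robot touches nothing.
It fails at once if the food box is lifted or tipped (over 15 mm or 0.2 rad) (height (world z) of food_box above 0.015 m or angle between food_box's own z axis and vertical above 0.2 rad).
It fails at once if the food box is pushed more than 40 mm from where it stood (distance of food_box from where it was at the start of the episode above 0.04 m).
It fails at once if the box is pressed hard enough to crack (over 50 N) (contact force between the fingers and food_box above 50 N).
It fails at once if a bystander is lifted or moved more than 30 mm (distance of any of tuna_tin, spice_jar, salt_shaker, garlic, beaker from where it was at the start of the episode above 0.03 m).
It also fails if it takes over 51 s, if anything falls off the work surface, if the arm or the gripper's body presses on something with over 40 N, if the wrist force passes 120 N, or if a joint passes its speed limit or range.

## Working session

There is one attempt and no reset: what is moved stays moved. The work goes in short steps, each a Python script; the robot and the scene stay as the last script left them, time stands still between calls to the robot, and variables do not carry over. Pictures are saved under pics/ and viewed, at most 10 in all, crops included, and the job is handed in when it is done.

```bash
ls; mkdir -p pics; python3 - <<'E'
from rig import ctrl
import cv2,numpy as np
for n in("top","side"):
    im,d=ctrl.get_image(n); cv2.imwrite(f"pics/{n}0.png",im[:,:,::-1]); np.save(f"pics/{n}0.npy",d)
    p=ctrl.camera_params(n); print(n,p)
print(ctrl.state()['tcp_rot'],ctrl.state()['t'])
E
```

```text
pics
top {'K': array([[494.94596756,   0.        , 281.69305794],
       [  0.        , 494.94596756, 204.41740445],
       [  0.        ,   0.        ,   1.        ]]), 'xyz': array([ 438.37356895, -164.73723568, 1290.33515255]), 'orientation': array([[ 0.01433936, -0.99724239,  0.07281478],
       [-0.99988714, -0.01462764, -0.00342736],
       [ 0.00448301, -0.07275742, -0.99733959]])}
side {'K': array([[535.58373093,   0.        , 292.43422999],
       [  0.        , 535.58373093, 208.63257454],
       [  0.        ,   0.        ,   1.        ]]), 'xyz': array([ -112.25368545, -1150.98145332,   929.83609802]), 'orientation': array([[ 0.83379713, -0.3266382 ,  0.44507283],
       [-0.55206439, -0.48938707,  0.67507422],
       [-0.00269214, -0.80858381, -0.58837485]])}
[[ 9.70626026e-01 -2.40592978e-01 -3.69406745e-04]
 [-2.40593229e-01 -9.70623965e-01 -2.00427078e-03]
 [ 1.23658435e-04  2.03427414e-03 -9.99997923e-01]] 0.1
```

View pics/top0.png

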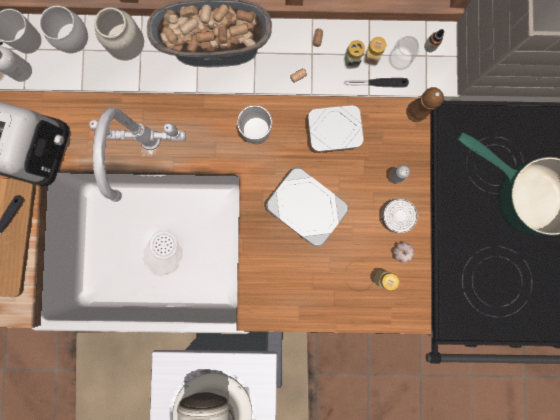

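View pics/side0.png

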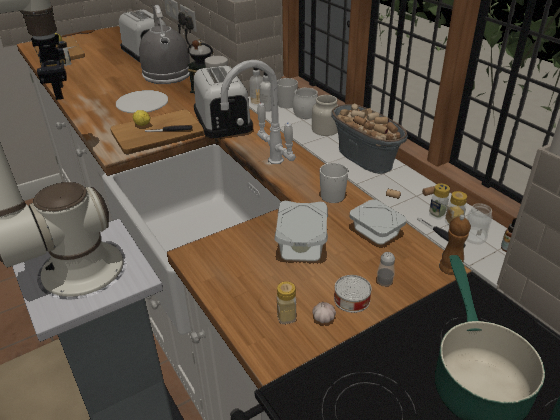

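The top view shows the food box at about (307,207), rotated, with corners near (297,170), (347,208), (318,244) and (268,207). The smaller box is at (335,128). The tin is at (400,215), the garlic at (403,252), the spice jar at (388,280), the shaker at (400,173), the beaker at (255,125) and the tap at (110,150).

```bash
cat > h.py <<'E'
from rig import ctrl
import cv2,numpy as np
def cloud(n,d):
    p=ctrl.camera_params(n);K=p['K'];v,u=np.indices(d.shape)
    c=np.stack([(u-K[0,2])/K[0,0]*d,(v-K[1,2])/K[1,1]*d,d],-1)
    return c@np.array(p['orientation']).T+p['xyz']
E
python3 - <<'E'
from h import *
d=np.load('pics/top0.npy');P=cloud('top',d)
print(np.round(P[207,307]),np.round(P[125:250:10,307,2]))
m=(P[...,2]>68)&(P[...,2]<92); m[:160]=0;m[255:]=0;m[:,:255]=0;m[:,:]&=(np.arange(560)<360)
n,l,s,c=cv2.connectedComponentsWithStats(m.astype('uint8')); k=1+s[1:,4].argmax(); m=l==k; print(s[k])
q=P[m]; r=cv2.minAreaRect(q[:,:2].astype('float32')); print(r, cv2.boxPoints(r), np.percentile(q[:,2],[2,20,50,80,98]))
for b in cv2.boxPoints(r):
    e=q[np.linalg.norm(q[:,:2]-b,axis=1)<22]; print(b,e.shape, np.median(e[:,2]), e[:,2].max())
im=cv2.imread('pics/top0.png')[155:260,250:365]; cv2.imwrite('pics/c0.png',cv2.resize(im,None,fx=5,fy=5,interpolation=2))
E
```

```text
[ 522. -231.   72.] [-2. -3.  2.  0. -4. 79. 73. 72. 73. 74. 71. 72.  0.]
[ 266  168   82   79 3618]
((523.1200561523438, -230.46778869628906), (174.3583984375, 134.24932861328125), 53.097476959228516) [[ 417.09604 -259.87598]
 [ 524.44965 -340.48672]
 [ 629.14404 -201.0596 ]
 [ 521.79047 -120.44885]] [68.87690292 71.5898833  74.03086466 77.12200695 82.70032485]
[ 417.09604 -259.87598] (48, 3) 80.27516221982899 87.19085151593345
[ 524.44965 -340.48672] (43, 3) 81.4300843235037 86.93531117601151
[ 629.14404 -201.0596 ] (38, 3) 82.23537864223033 90.34913007902855
[ 521.79047 -120.44885] (43, 3) 79.97275205947358 85.64298146535998
```

View pics/c0.png

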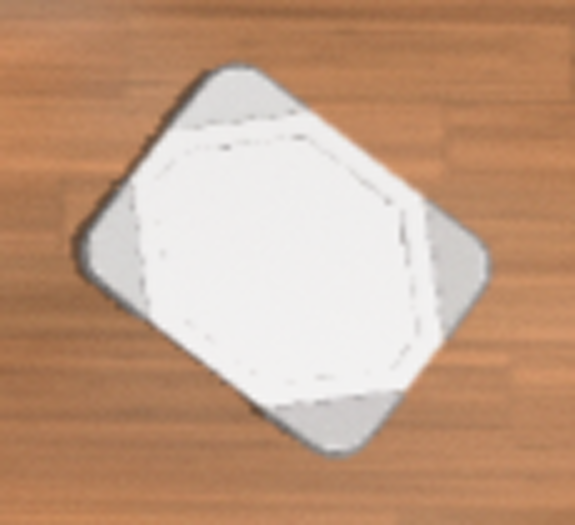

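The four grey corner sections are clearly visible, and the lid centre is at about (523,-230), with the box's long axis at 53°. Next I check clearance to the tap and plan IK.

```bash
cat >> h.py <<'E'
C=np.array([523.1,-230.5]);a=np.deg2rad(53.1-90)
R2=np.array([[np.cos(a),-np.sin(a)],[np.sin(a),np.cos(a)]])
def down(th): # tool y along world angle th
    y=np.array([np.cos(th),np.sin(th),0]);z=np.array([0,0,-1.]);return np.stack([np.cross(y,z),y,z],1)
def corner(sx,sy):
    p=C+R2@np.array([sx*52.6,sy*72.6])
    return p,a+np.arctan2(sy,sx)+np.pi/2
E
python3 - <<'E'
from h import *
P=cloud('top',np.load('pics/top0.npy'))[95:208,80:195].reshape(-1,3);t=P[(P[:,2]>60)&(P[:,2]<400)]
r=np.hypot(t[:,0],t[:,1]);i=r.argmin();print('tap min r',r[i],t[i],t.min(0),t.max(0))
R=np.array(ctrl.state()['tcp_rot'])
for p in([95,385,330],[90,360,330],[100,400,350]): print(p,ctrl.ik(p,R))
for s in((-1,1),(-1,-1),(1,-1),(1,1)):
    p,th=corner(*s)
    print(s,p,[np.round(ctrl.ik([*p,100],down(th+k)),2) for k in(0,np.pi)])
E
```

```text
tap min r 548.9388504679378 [517.18746062 183.98639114 239.82849864] [516.44162746  76.3691872   60.10301157] [717.8327805  276.59863141 366.63787768]
[95, 385, 330] [ 1.74307993e+00 -8.00132930e-02 -3.29434129e-01 -7.29774853e-04
 -1.32328683e+00 -4.15081253e-01]
[90, 360, 330] [ 1.77035804e+00 -1.31237638e-01 -3.73182377e-01 -7.81820039e-04
 -1.33074292e+00 -4.42352225e-01]
[100, 400, 350] [ 1.72330386e+00 -5.73896752e-02 -2.60300372e-01 -6.83357871e-04
 -1.36981057e+00 -3.95347578e-01]
(-1, 1) [ 524.62709532 -140.86078994] [array([ 0.04,  0.39, -0.38,  0.  , -0.8 ,  0.11]), array([ 0.04,  0.39, -0.38,  0.  , -0.8 , -3.04])]
(-1, -1) [ 437.4460786  -256.97500235] [array([-0.21,  0.34, -0.46,  0.  , -0.77,  1.92]), array([-0.21,  0.34, -0.46,  0.  , -0.77, -1.22])]
(1, -1) [ 521.57290468 -320.13921006] [array([-0.29,  0.49, -0.2 ,  0.  , -0.88, -2.71]), array([-0.29,  0.49, -0.2 ,  0.  , -0.88,  0.43])]
(1, 1) [ 608.7539214  -204.02499765] [array([-0.07,  0.53, -0.12,  0.  , -0.91, -1.36]), array([-0.07,  0.53, -0.12,  0.  , -0.91,  1.78])]
```

```bash
cat >> h.py <<'E'
TA=ctrl.tips_ahead
def press(s,flip,off=(0,0)):
    p,th=corner(*s);p=p+off;R=down(th+flip)
    ctrl.movep([*p,115+TA],R); ctrl.move_straight([*p,88+TA],rate=120)
    f0=ctrl.state()['ft_force'][2];log=[]
    for z in np.arange(85,72.9,-1):
        ctrl.move_straight([*p,z+TA],rate=25)
        st=ctrl.state();f=st['ft_force'][2]-f0;log.append((z,round(st['eef_pos'][2]-TA,1),round(f,1)))
        if f>(14 if z<78 else 22): break
    ctrl.move_straight([*p,115+TA],rate=120)
    print(s,log,ctrl.state()['t'])
E
python3 - <<'E'
from h import *
s=ctrl.state();R=np.array(s['tcp_rot'])
ctrl.grip(0)
ctrl.movep([90,370,330],R)
q=list(ctrl.state()['joints']);q[0]=0.04;q[5]=0.11;ctrl.movej(q)
print(ctrl.state()['t'],ctrl.state()['eef_pos'],ctrl.state()['width'])
press((-1,1),0)
im,d=ctrl.get_image('side');cv2.imwrite('pics/s1.png',cv2.resize(im[150:330,200:440,::-1],None,fx=3,fy=3,interpolation=2))
E
```

```text
4.7167 [ 352.96999728 -145.21018895  329.8535109 ] 0.48866193456605705
(-1, 1) [(np.float64(85.0), np.float64(85.6), np.float64(0.7)), (np.float64(84.0), np.float64(84.1), np.float64(0.8)), (np.float64(83.0), np.float64(83.0), np.float64(1.3)), (np.float64(82.0), np.float64(82.2), np.float64(2.8)), (np.float64(81.0), np.float64(81.6), np.float64(5.4)), (np.float64(80.0), np.float64(80.5), np.float64(3.7)), (np.float64(79.0), np.float64(78.6), np.float64(1.8)), (np.float64(78.0), np.float64(77.5), np.float64(0.5)), (np.float64(77.0), np.float64(76.7), np.float64(0.9)), (np.float64(76.0), np.float64(75.9), np.float64(0.3)), (np.float64(75.0), np.float64(75.4), np.float64(4.3)), (np.float64(74.0), np.float64(75.3), np.float64(9.7)), (np.float64(73.0), np.float64(75.2), np.float64(15.2))] 9.8833
```

View pics/s1.png

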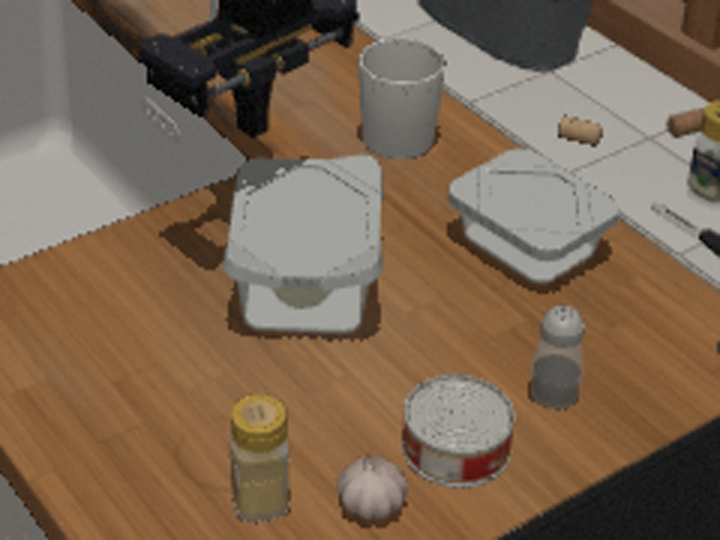

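The pressed corner at (265,170) now lies flush, and the box and the things around it haven't moved. The force trace shows the snap at 81 mm and the rest at 75 mm. On to the other three.

```bash
python3 - <<'E'
from h import *
press((-1,-1),np.pi); press((1,-1),np.pi); press((1,1),np.pi)
ctrl.movep([370,-160,250],down(corner(1,1)[1]+np.pi))
im,d=ctrl.get_image('top');P=cloud('top',d);P0=cloud('top',np.load('pics/top0.npy'))
for s in((-1,1),(-1,-1),(1,-1),(1,1)):
    p=C+R2@(np.array(s)*[55,75.])
    f=lambda P:np.median(P[np.linalg.norm(P[...,:2]-p,axis=-1)<9][:,2])
    print(s,f(P0),f(P))
m=(P[...,2]>68)&(P[...,2]<92)&(np.linalg.norm(P[...,:2]-C,axis=-1)<115)
print(cv2.minAreaRect(P[m][:,:2].astype('float32')),ctrl.state()['t'])
cv2.imwrite('pics/t2.png',cv2.resize(im[90:300,230:430,::-1],None,fx=2.8,fy=2.8,interpolation=2))
E
```

```text
(-1, -1) [(np.float64(85.0), np.float64(85.4), np.float64(0.1)), (np.float64(84.0), np.float64(84.2), np.float64(1.5)), (np.float64(83.0), np.float64(83.0), np.float64(0.9)), (np.float64(82.0), np.float64(82.2), np.float64(2.7)), (np.float64(81.0), np.float64(81.5), np.float64(6.7)), (np.float64(80.0), np.float64(80.5), np.float64(4.8)), (np.float64(79.0), np.float64(78.8), np.float64(0.8)), (np.float64(78.0), np.float64(77.7), np.float64(0.5)), (np.float64(77.0), np.float64(76.8), np.float64(0.5)), (np.float64(76.0), np.float64(75.9), np.float64(0.2)), (np.float64(75.0), np.float64(75.4), np.float64(4.7)), (np.float64(74.0), np.float64(75.3), np.float64(10.5)), (np.float64(73.0), np.float64(75.2), np.float64(15.9))] 15.275
(1, -1) [(np.float64(85.0), np.float64(85.5), np.float64(-0.3)), (np.float64(84.0), np.float64(84.2), np.float64(-0.1)), (np.float64(83.0), np.float64(83.1), np.float64(-0.8)), (np.float64(82.0), np.float64(82.4), np.float64(1.8)), (np.float64(81.0), np.float64(81.5), np.float64(3.5)), (np.float64(80.0), np.float64(80.9), np.float64(5.7)), (np.float64(79.0), np.fl
[... 687 characters left out ...]
0.5), np.float64(2.7)), (np.float64(79.0), np.float64(78.5), np.float64(1.4)), (np.float64(78.0), np.float64(76.8), np.float64(0.2)), (np.float64(77.0), np.float64(76.5), np.float64(-0.7)), (np.float64(76.0), np.float64(75.9), np.float64(-0.7)), (np.float64(75.0), np.float64(75.5), np.float64(3.3)), (np.float64(74.0), np.float64(75.4), np.float64(6.1)), (np.float64(73.0), np.float64(75.3), np.float64(10.1))] 26.25
(-1, 1) 80.56007160629554 74.78039491541517
(-1, -1) 80.88969183857637 74.3893240284408
(1, -1) 81.60408712105891 75.09119306163325
(1, 1) 81.90249165316777 74.4972900233131
((523.3558349609375, -230.65176391601562), (169.6381072998047, 130.53866577148438), 53.13422775268555) 27.35
```

View pics/t2.png

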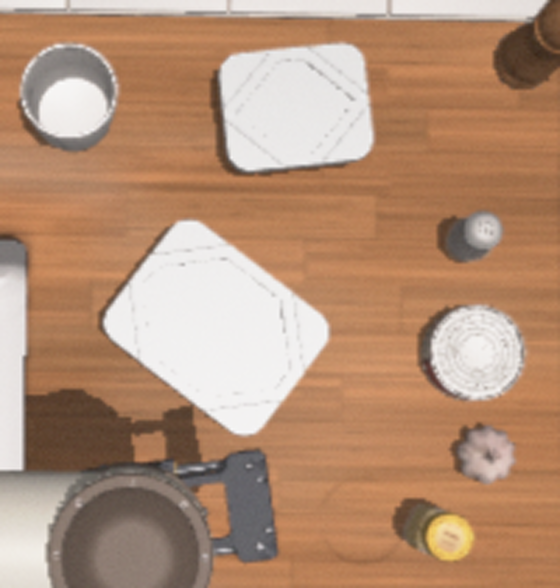

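All four corners of the lid centred at (215,328) are flush and the same white as the rest. The box hasn't moved and the arm is clear.

```bash
python3 -c "
from rig import ctrl
print(ctrl.sign_off())"
```

```text
the job is handed in; nothing more can be done
None
```

All four lid corners are pressed shut and measure flush at about 75 mm; the highest force read was about 16 N, the box and the things around it look unmoved, and the job was handed in at about 27 s (no verdict was returned).

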